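# Load the sprung drilling jig

### The job

Load the orange carrier into the drilling jig with your fingertips: press it down hard into the sprung bed so that it clears the dark bar, and keep it pressed while you slide it on under the bar and the brass leaf spring until its nose is fully home against the red end stop, then take your fingers off it and move clear. Do not lift it or tip it out of its channel, and leave the paint bottle, the drill-bit stand and the brass figure where they stand.

Things in the scene. Friction and masses are not known exactly. Their poses are not given: they have to be found in the camera images.
- jig: Drilling jig fixed to the bench: aluminium base 300 x 100 x 12 mm; open channel along its x, 49 mm wide, between grey rails (tops 31 mm above the bench). Floor of the channel: a white sprung bed, its top 26 mm above the bench at rest. Origin: centre of the underside, at bench height; x points along the channel to the red end stop, z up. Its heading on the bench varies.
- carrier: Orange plate, loose, 150 (x, along the channel) x 46 x 12 mm, about 0.12 kg, lying on the bed, nose 15 to 55 mm short of the bar. Origin: centre of its underside; x points to its nose (brass disc). Its top is 38 mm above the bench until pressed. A black ridge 8 mm long, 40 wide, 8 high crosses its top at x = -15 mm; a fingertip can push on the ridge's rear face (x = -19 mm).
- press_spot (a point): The place to press: a point on the carrier's flat top, 12 mm above its underside, at its x = -40 mm, 21 mm behind the ridge's rear face. The flat runs from x = -75 to -19 mm. Carrier's axes.
- nose (a point): Centre of the carrier's front end face (x = +75 mm, 6 mm above its underside). Carrier's axes.
- stop_face (a point): Middle of the red end stop's face that the nose must meet, at the jig's x = 130 mm, 30 mm above the bench (the stop's top is at 52 mm). Jig's axes.
- bar_front (a point): Middle of the lower front edge of the dark steel bar across the channel, 35.5 mm above the bench: 2.5 mm too low for the unpressed carrier. The bar spans the jig's x = 70 to 82 mm; its top is 52 mm above the bench. Jig's axes.
- bed (a joint): How far the white bed is pressed down: 0 at rest to 0.007 m (bottomed). It needs 1 to 2 N to start and 2 N more per mm, and stays level. The carrier clears the bar from 0.0025 m on; 4.5 to 6.5 mm is comfortable. Once under the bar the carrier is held down by it.
- leaf (a joint): Lift of the brass leaf spring, 28 mm wide, that slopes down behind the bar to the jig's x = 122 mm, 28 mm above the bench: 0 rad when empty, about 0.2 with the carrier under it. The nose wedges it up; it presses with 2 to 4 N.
- paint: Blue paint bottle, 36 mm across, 75 mm high, standing beside the jig; leave it alone. Origin: centre of its underside.
- bit_stand: Aluminium drill-bit stand 90 x 45 x 30 mm with five upright bits up to 75 mm high in all; leave it alone. Origin: centre of its underside.
- figure: Small brass figure, 30 mm across its foot, 52 mm high; leave it alone. Origin: centre of its underside.
Mind the look-alikes: they are no part of the job. Leave any pink look-alike of the carrier alone.

How it is judged:
By the outcome, as a careful person would: the job done as asked, in the order asked, and still so for the second after the job is handed in, with the robot touching nothing.
It also fails if it takes over 40 s, if anything falls off the work surface, if the arm or the gripper's body presses on something with over 40 N, if the wrist force passes 120 N, or if a joint passes its speed limit or range.

### The arm

A 7-joint arm with a two-finger parallel gripper is mounted at the origin on the work surface. World frame = base frame: x ahead of the robot, y to its left, z up, the work surface at z = 0. Lengths are in m, angles in rad, forces in N, time in s.
With the tool pointing down it reaches from about 0.4 to 0.85 m from the base axis. Payload 4.5 kg.
Tool frame: the origin (TCP) lies midway between the tips of the shut fingers; the grasp point (between the pads) lies 19 mm behind it; z points along the fingers, y is the line along which they close (so a half turn about z gives the same grasp; the last joint's range is limited). The gripper opens to 85 mm and grips with 20 to 120 N. Pads are 22 mm wide; open, the fingers measure 114 mm over their backs; the gripper's body (76 mm by 85 mm) begins 54 mm behind the grasp point. The pads swing forward as they close: fully open they stand 13 mm farther back than shut.
Start: joints at [1.376, 0.689, -0.195, 1.565, 0.157, 0.902, -0.215], TCP at [0.142, -0.609, 0.231] pointing down, gripper open.
Joint ranges: [-3.01, 3.01], [-0.46, 2.08], [-1.47, 1.51], [0.13, 2.56], [-1, 4.14], [0.04, 2.09], [-2.66, 2.66]. Speed limits (rad/s): [2.57, 2.57, 3.14, 3.14, 3.14, 3.14, 3.14].

### API

Orientations are given as a rotation vector (axis times angle).
In Python, from cell import sensors, imaging, job gives the robot as it stands. The module is installed in compiled form; this text tells all that it offers.
- The arm moves only by the tool send_rows, never from a script. Its argument "deltas" is a list that holds one entry, the list of rows, each a list of 4 numbers: the shift along the tool's x, y, z in units of 250 mm (1.0 is 250 mm), then the turn about the tool's z in units of 2 rad (1.0 is 2 rad). In form: [[[tx, ty, tz, roll], ...]]. A call has 1 to 8 rows; each row is the pose to reach, as a shift and turn from the pose commanded when the call began, along the tool's axes at that moment; what a row does not reach only later rows make up. A row lasts 1/8 s, in which the tool goes at most 62.5 mm and 10.7 degrees, less where a joint would pass 70% of its speed; a pose out of reach is approached as far as the arm can. A call with a number of a shift or a turn outside -1 to 1 is refused whole. A call with a gripper value outside its range is refused whole. "jaw" is the opening, from 0 (shut) to 1 (fully open), set as the call begins (left out, the last holds). The fingers move at their own pace and stop on an object; "squeeze" is the grip in N (left out, the last holds). Time passes only in rows, so rows that repeat a pose let the fingers close. It gives the time, the measured TCP pose, the force, the opening and the grip force at its end, in the units of the state.
- sensors.observe(): the state, without advancing time (a new reading comes with each control period).
- imaging.read_camera(name): name is "scene" or "top" or "wrist"; returns (picture, depth): 400x640x3 uint8, red, green, blue; 400x640 float32, m along the optical axis (not along the pixel's ray), 0 where there is no reading.
- imaging.calibration(name): a dict with "intrinsics" (3x3 intrinsics, pixels), "rvec" (rotation vector, rad) and "tvec" (3), from world to camera coordinates, as OpenCV has them. Camera axes: x right, y down, z forward; pixel columns grow to the right and rows downward; lengths in m; the calibration is good to about 2 mm. A picture is of the moment at which its call begins: read the wrist's pose just before it. calibration takes no time and is no camera call; for the wrist camera it gives the pose at the moment of the call.
- job.finish_job(): hands the job in; it is judged then, once.
The state is a dict: "time": time; "joint_positions": joint angles; "dq": joint speeds; "effort": joint torques, N m; "ee_pos": TCP position; "ee_rot": TCP orientation; "contact_force": force on the tool from outside, world axes, zero at the start; "moment": the same for the moment, N m; "finger_gap": opening from 0.0 (shut) to 1.0 (fully open); "grip_force": force on a finger pad.
Only numpy, scipy, OpenCV 4.12 (cv2) and the standard library are available. Lean on these libraries where they do the work, as an engineer would, in place of code of your own. Each camera call takes 0.05 s, during which the arm holds its last target. There are 200 camera calls.

## Working session

There is one attempt and no reset: what is moved stays moved. The work goes in short steps, Python scripts to look and compute and a tool call to move; the robot and the scene stay as the last step left them, time stands still between calls to the robot, and variables do not carry over. Pictures are saved under pics/ and viewed, at most 10 in all, crops included, and the job is handed in when it is done.

Besides the shell and the picture viewer there is one more tool, called as name([rows], argument=value, ...), one row to a line, values as JSON. send_rows: Moves the arm, as the interface text tells. Shifts and turns lie within -1 to 1; 1 stands for 250 mm of shift or 2 rad of turn. Its arguments: {"type":"object","properties":{"deltas":{"type":"array","items":{"type":"array","items":{"type":"array","items":{"type":"number","minimum":-1,"maximum":1}}}},"jaw":{"type":"number"},"squeeze":{"type":"number"}},"required":["deltas"]}

```bash
mkdir -p pics
cat > h.py <<'E'
import numpy as np, cv2
from cell import sensors, imaging, job
def snap(n):
    c=imaging.calibration(n); p,d=imaging.read_camera(n)
    return p,d,c
def save(p,f): cv2.imwrite(f,cv2.cvtColor(p,cv2.COLOR_RGB2BGR))
def ray(c,uv,z):
    R=cv2.Rodrigues(np.array(c['rvec'],float))[0]; t=np.array(c['tvec'],float).ravel()
    o=-R.T@t; K=np.array(c['intrinsics'])
    uv=np.atleast_2d(uv).astype(float)
    d=(R.T@np.linalg.inv(K)@np.c_[uv,np.ones(len(uv))].T).T
    return o+d*((z-o[2])/d[:,2])[:,None]
def pts(c,d):
    R=cv2.Rodrigues(np.array(c['rvec'],float))[0]; t=np.array(c['tvec'],float).ravel()
    K=np.array(c['intrinsics']); v,u=np.mgrid[:d.shape[0],:d.shape[1]]
    P=np.stack([(u-K[0,2])/K[0,0]*d,(v-K[1,2])/K[1,1]*d,d],-1)
    return (P-t)@R
E
python3 - <<'E'
from h import *
for n in ('top','scene'):
    p,d,c=snap(n); save(p,f'pics/{n}0.png'); np.savez(f'{n}0.npz',p=p,d=d,**c)
s=sensors.observe(); print({k:np.round(v,3) for k,v in s.items()})
E
```

```text
{'time': np.float64(0.1), 'joint_positions': array([ 1.376,  0.69 , -0.195,  1.566,  0.157,  0.903, -0.215]), 'dq': array([ 0.001, -0.002, -0.001, -0.004, -0.   , -0.   , -0.001]), 'effort': array([-4.0000e-03, -5.4060e+01, -1.2720e+00, -1.5899e+01,  9.0000e-03,
        4.0000e-03, -0.0000e+00]), 'ee_pos': array([ 0.142, -0.608,  0.231]), 'ee_rot': array([-3.119, -0.359,  0.   ]), 'contact_force': array([ 0.453,  0.102, -0.23 ]), 'moment': array([ 0.003,  0.044, -0.01 ]), 'grip_force': np.float64(0.0), 'finger_gap': np.float64(0.999)}
```

View pics/top0.png

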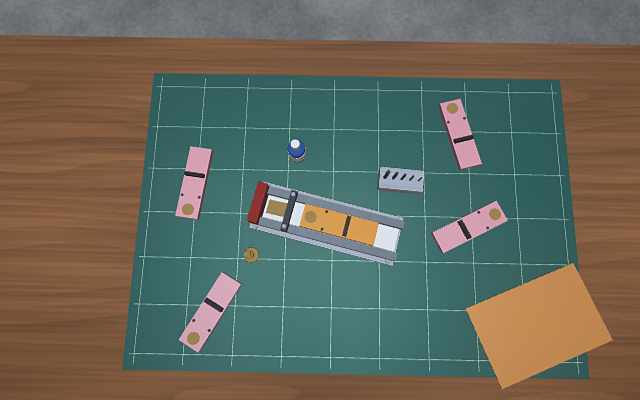

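View pics/scene0.png

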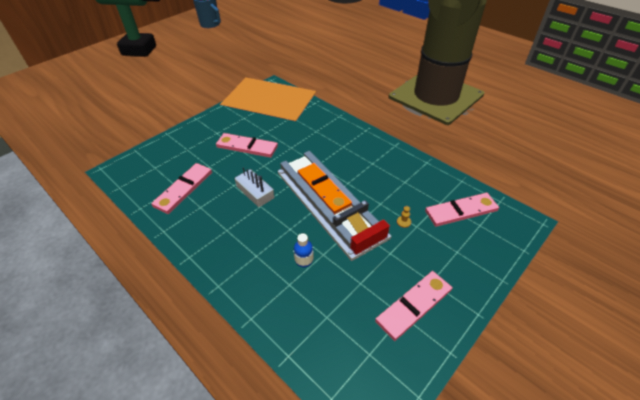

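The top view shows the jig running from its open end (395,240) to the red stop (257,203). The bar is at (288,210), the orange carrier around (338,225) and its ridge at (347,226). The bottle is at (296,150), the stand at (400,180) and the figure at (251,255).

Run:
```python
from h import *
for n in ('top','scene'):
    z=np.load(n+'0.npz'); p,d=z['p'],z['d']; c={k:z[k] for k in('intrinsics','rvec','tvec')}
    P=pts(c,d); hsv=cv2.cvtColor(p,cv2.COLOR_RGB2HSV); H,S,V=cv2.split(hsv)
    v,u=np.mgrid[:400,:640]
    box=((u>240)&(u<410)&(v>175)&(v<270)) if n=='top' else ((u>275)&(u<395)&(v>148)&(v<262))
    o=(H>8)&(H<22)&(S>150)&(V>150)&box
    r=((H<5)|(H>174))&(S>140)&(V>60)&box
    dk=(V<75)&(S<110)&box
    for nm,m,zz in(('orange',o,.038),('red',r,.052),('dark',dk,.046)):
        k,l,st,ce=cv2.connectedComponentsWithStats(m.astype(np.uint8))
        for i in range(1,k):
            if st[i,4]<25: continue
            mm=l==i; q=np.c_[u[mm],v[mm]]; 
            X=ray(c,q,zz); rect=cv2.minAreaRect(X[:,:2].astype(np.float32)*1000)
            print(n,nm,st[i,4],ce[i].round(1),'depth xyz',np.median(P[mm],0).round(4),'rect',np.round(rect[0],1),np.round(rect[1],1),round(rect[2],2))
            if st[i,4]>200: print(cv2.boxPoints(rect).round(0).tolist())
    print('cam',ray(c,[[320,200]],0))
```

```text
top orange 1486 [341.  224.7] depth xyz [0.5243 0.0332 0.0376] rect [525.9  35.7] [148.1  45.2] 76.29
[[486.0, -31.0], [530.0, -42.0], [565.0, 102.0], [521.0, 113.0]]
top red 410 [256.8 202.4] depth xyz [0.5638 0.1961 0.0513] rect [563.4 194.7] [22.2 81.5] 76.49
[[521.0, 193.0], [600.0, 174.0], [606.0, 196.0], [526.0, 215.0]]
top dark 76 [290.7 211.4] depth xyz [0.5473 0.1292 0.0452] rect [548.5 131.8] [16.7 81.1] 76.51
top dark 69 [346.1 226. ] depth xyz [0.5215 0.0218 0.0459] rect [521.7  21.7] [ 6.5 38.3] 76.55
cam [[0.57984618 0.07401759 0.        ]]
scene orange 967 [324.6 187.6] depth xyz [0.5297 0.0475 0.0381] rect [527.  36.] [151.8  47.2] 76.39
[[486.0, -32.0], [532.0, -43.0], [568.0, 104.0], [522.0, 115.0]]
scene orange 187 [357.4 222.6] depth xyz [0.556  0.1579 0.0366] rect [556.5 158.8] [44.3 23.5] 69.19
scene red 660 [369.5 236.3] depth xyz [0.5716 0.2003 0.0493] rect [575.2 203.9] [36.1 94.3] 77.07
[[525.0, 197.0], [617.0, 176.0], [625.0, 211.0], [533.0, 232.0]]
scene dark 283 [338.9 213.9] depth xyz [0.5701 0.1333 0.0404] rect [541.9  77.4] [245.5  93.3] 76.1
[[467.0, -31.0], [558.0, -53.0], [617.0, 185.0], [526.0, 208.0]]
scene dark 26 [320.5 179. ] depth xyz [0.5218 0.0231 0.046 ] rect [522.6  23.3] [ 4.8 36. ] 75.27
cam [[0.53782416 0.03637305 0.        ]]
```

Both views agree: the carrier's centre is (0.5265, 0.036), its heading is 76.4°, its size reads 150 x 46 and its top is at 38 mm. I'll shut the fingers and swing over with tool x turned along the channel (roll about -1.105 rad).

send_rows([
  [[0.2,-0.1,0,-0.09],[0.4,-0.2,0,-0.18],[0.6,-0.3,0,-0.27],[0.8,-0.4,0,-0.36],[1,-0.5,0,-0.45],[1,-0.5,0,-0.553],[1,-0.5,0,-0.553]],
], jaw=0)

```text
time: 0.98
ee_pos: [0.3568, -0.4299, 0.2309]
ee_rot: [-2.467, -1.944, 0.0]
contact_force: [-0.1, -0.6, -0.7]
finger_gap: 0.004
grip_force: 0.0
```

```bash
cat >> h.py <<'E'
h=np.array([np.cos(np.radians(76.4)),np.sin(np.radians(76.4))])
def st():
    s=sensors.observe(); R=cv2.Rodrigues(np.array(s['ee_rot']))[0]
    print('t',round(float(s['time']),2),'p',s['ee_pos'].round(4),'F',s['contact_force'].round(1),'q',s['joint_positions'].round(2),'gap',round(float(s['finger_gap']),2))
    print('x head',np.degrees(np.arctan2(R[1,0],R[0,0])).round(2),'z',R[:,2].round(3))
    return s,R
def go(tgt):
    s,R=st(); print('units',(R.T@(np.array(tgt)-s['ee_pos'])/.25).round(4))
def car(x,z): return np.r_[np.array([.5265,.036])+h*x,z]
E
python3 -c "
from h import *
go(car(-.038,.1))"
```

```text
t 0.97 p [ 0.3568 -0.4299  0.2309] F [-0.1 -0.6 -0.7] q [ 1.09  0.63 -0.49  1.76  0.38  0.85  0.18] gap 0.0
x head 76.48 z [-0.001  0.001 -1.   ]
units [1.8185 0.2243 0.5244]
```

send_rows([
  [[0.25,0.056,0,0],[0.5,0.112,0,0],[0.75,0.168,0,0],[1,0.224,0,0]],
])

```text
time: 1.48
ee_pos: [0.4671, -0.2056, 0.2312]
ee_rot: [2.473, 1.936, -0.001]
contact_force: [0.6, 0.3, -0.7]
finger_gap: 0.005
grip_force: 0.0
```

send_rows([
  [[0.22,0,0.1,0],[0.42,0,0.2,0],[0.62,0,0.35,0],[0.8185,0,0.5,0],[0.8185,0,0.5,0],[0.8185,0,0.5,0]],
])

```text
time: 2.22
ee_pos: [0.5146, -0.0085, 0.1061]
ee_rot: [2.47, 1.94, -0.003]
contact_force: [-1.0, 0.7, -0.1]
finger_gap: 0.001
grip_force: 0.0
```

Run:
```python
from h import *
go(car(-.036,.05))
p,d,c=snap('wrist'); save(p,'pics/w1.png')
P=pts(c,d); H,S,V=cv2.split(cv2.cvtColor(p,cv2.COLOR_RGB2HSV)); v,u=np.mgrid[:400,:640]
o=((H>8)&(H<22)&(S>150)&(V>120)); o=o.astype(np.uint8)
k,l,s,ce=cv2.connectedComponentsWithStats(o)
for i in range(1,k):
    if s[i,4]>300:
        m=l==i; r=cv2.minAreaRect(ray(c,np.c_[u[m],v[m]],.038)[:,:2].astype(np.float32)*1000); print(s[i],r,np.median(P[m],0))
```

```text
t 2.23 p [ 0.5146 -0.0085  0.1061] F [-1.   0.7 -0.1] q [ 0.11  0.76 -0.3   2.    0.48  0.45 -0.79] gap 0.0
x head 76.29 z [-0.001 -0.002 -1.   ]
units [0.0407 0.0043 0.2242]
[  281    46    70   204 11408] ((525.0968017578125, 34.8444709777832), (148.844482421875, 46.20349884033203), 76.37466430664062) [0.52676251 0.04780247 0.03779857]
```

View pics/w1.png

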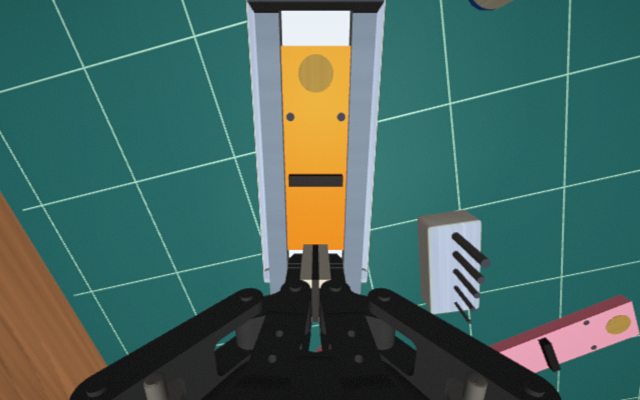

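The wrist view shows the carrier upright in the image: nose at (316,46), ridge at (315,181). The shut fingertips sit over its centreline at (315,248). I'll go down just behind the ridge and press in small steps.

send_rows([
  [[0.034,0.004,0.08,0],[0.034,0.004,0.16,0],[0.034,0.004,0.22,0],[0.034,0.004,0.25,0],[0.034,0.004,0.265,0],[0.034,0.004,0.275,0],[0.034,0.004,0.285,0],[0.034,0.004,0.285,0]],
])

```text
time: 3.28
ee_pos: [0.5181, 0.0009, 0.0356]
ee_rot: [2.467, 1.944, 0.0]
contact_force: [-1.1, 0.5, 5.6]
finger_gap: -0.002
grip_force: 3.0
```

```bash
python3 -c "
from h import *
go(car(-.036,.032))"
```

```text
t 3.27 p [0.5181 0.0009 0.0356] F [-1.1  0.5  5.6] q [ 0.02  0.89 -0.19  2.02  0.54  0.29 -0.86] gap -0.0
x head 76.47 z [ 0.001 -0.001 -1.   ]
units [ 0.0004 -0.0006  0.0143]
```

send_rows([
  [[0,0,0.007,0],[0,0,0.014,0],[0,0,0.014,0]],
])

```text
time: 3.65
ee_pos: [0.5182, 0.0009, 0.0326]
ee_rot: [2.467, 1.944, 0.001]
contact_force: [-1.7, 0.3, 11.2]
finger_gap: 0.001
grip_force: 5.8
```

Pressed about 5.4 mm with 11 N. Next I slide slowly forward.

send_rows([
  [[0.01,0,0,0],[0.02,0,0,0],[0.03,0,0,0],[0.04,0,0,0],[0.05,0,0,0],[0.06,0,0,0],[0.07,0,0,0],[0.08,0,0,0]],
])

```text
time: 4.65
ee_pos: [0.5233, 0.0189, 0.0328]
ee_rot: [2.467, 1.941, -0.0]
contact_force: [-0.7, -3.0, 11.4]
finger_gap: -0.003
grip_force: 5.7
```

```bash
cat >> h.py <<'E'
def look(f=None):
    s,R=st(); p,d,c=snap('wrist')
    if f: save(p,f)
    H,S,V=cv2.split(cv2.cvtColor(p,cv2.COLOR_RGB2HSV)); v,u=np.mgrid[:400,:640]
    o=((H>8)&(H<22)&(S>150)&(V>120)).astype(np.uint8)
    k,l,q,ce=cv2.connectedComponentsWithStats(o)
    for i in range(1,k):
        if q[i,4]>300:
            m=l==i; X=ray(c,np.c_[u[m],v[m]],.0325)[:,:2]-car(0,0)[:2]; a=X@h*1000
            print('orange',q[i],'along',a.min().round(1),a.max().round(1))
    print('tool along',((s['ee_pos']-car(0,0))[:2]@h*1000).round(1),'F along',(s['contact_force'][:2]@h).round(1))
E
python3 -c "
from h import *
look('pics/w2.png')"
```

```text
t 4.65 p [0.5233 0.0189 0.0328] F [-0.7 -3.  11.4] q [-0.01  0.89 -0.19  2.    0.53  0.29 -0.88] gap -0.0
x head 76.39 z [ 0.002 -0.003 -1.   ]
orange [  262    38   104   255 18015] along -40.1 92.2
tool along -17.4 F along -3.1
```

View pics/w2.png

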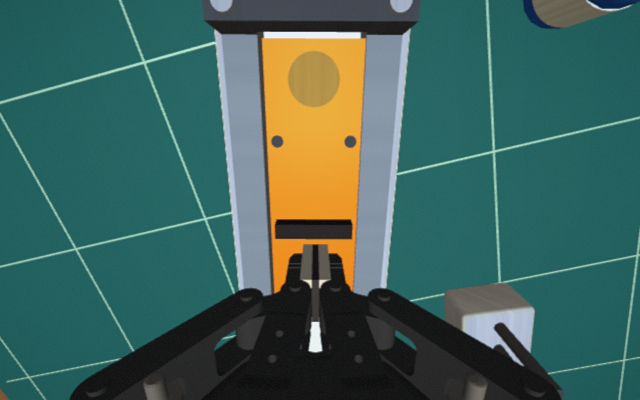

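The wrist view shows the nose edge at (314,38), just short of the bar's edge (v≈33). The carrier moves with the finger (18 mm for 18 mm) and still sits square, so I continue under the bar.

send_rows([
  [[0.01,0,0,0],[0.02,0,0,0],[0.03,0,0,0],[0.04,0,0,0],[0.05,0,0,0],[0.06,0,0,0],[0.07,0,0,0],[0.08,0,0,0]],
])

```text
time: 5.7
ee_pos: [0.528, 0.0384, 0.0328]
ee_rot: [2.466, 1.941, -0.0]
contact_force: [-1.2, -2.5, 11.4]
finger_gap: 0.0
grip_force: 5.7
```

send_rows([
  [[0.01,0,0,0],[0.02,0,0,0],[0.03,0,0,0],[0.04,0,0,0],[0.05,0,0,0],[0.06,0,0,0],[0.07,0,0,0],[0.08,0,0,0]],
])

```text
time: 6.7
ee_pos: [0.5327, 0.0578, 0.0328]
ee_rot: [2.466, 1.941, -0.0]
contact_force: [-1.0, -4.0, 9.8]
finger_gap: 0.001
grip_force: 5.0
```

```bash
python3 -c "
from h import *
look('pics/w3.png')"
```

```text
t 6.7 p [0.5327 0.0578 0.0328] F [-1.  -4.   9.8] q [-0.08  0.9  -0.19  1.97  0.5   0.32 -0.92] gap 0.0
x head 76.4 z [ 0.002 -0.003 -1.   ]
orange [  87    0   56   33 1119] along 134.3 146.3
orange [ 262    5   81   95 3705] along 106.7 144.7
orange [ 330   38   36   62 1416] along 106.8 132.2
orange [ 266  130   95  163 9991] along -0.1 92.6
tool along 22.6 F along -4.1
```

View pics/w3.png

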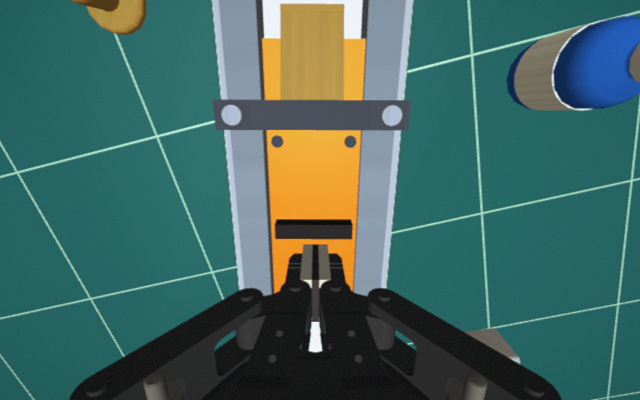

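The wrist view shows the nose (v≈38) past the bar (v 100–129) and under the leaf (281–344, 5–100). The ridge is still at v≈229, so there has been no slip. I'll continue more carefully and watch for the stop.

send_rows([
  [[0.008,0,0,0],[0.016,0,0,0],[0.024,0,0,0],[0.032,0,0,0],[0.04,0,0,0],[0.048,0,0,0]],
])

```text
time: 7.5
ee_pos: [0.5349, 0.0684, 0.0325]
ee_rot: [2.467, 1.94, -0.004]
contact_force: [-1.2, -4.5, 9.5]
finger_gap: 0.001
grip_force: 4.8
```

send_rows([
  [[0.006,0,0,0],[0.012,0,0,0],[0.018,0,0,0],[0.024,0,0,0]],
])

```text
time: 8.0
ee_pos: [0.5361, 0.0736, 0.0325]
ee_rot: [2.467, 1.939, -0.005]
contact_force: [-1.8, -7.5, 9.5]
finger_gap: 0.003
grip_force: 6.0
```

```bash
python3 -c "
from h import *
look('pics/w4.png')"
```

```text
t 8.0 p [0.5361 0.0736 0.0325] F [-1.8 -7.5  9.5] q [-0.11  0.9  -0.2   1.95  0.49  0.34 -0.94] gap 0.0
x head 76.34 z [-0.    -0.005 -1.   ]
orange [ 37   0  33  29 755] along 151.9 162.3
orange [ 68   1  35  42 865] along 146.4 161.9
orange [  97    5   52   62 1482] along 136.8 160.5
orange [ 262   43  104   95 5682] along 105.3 146.1
orange [ 268  168   92  125 6811] along 16.2 90.0
tool along 38.8 F along -7.7
```

View pics/w4.png

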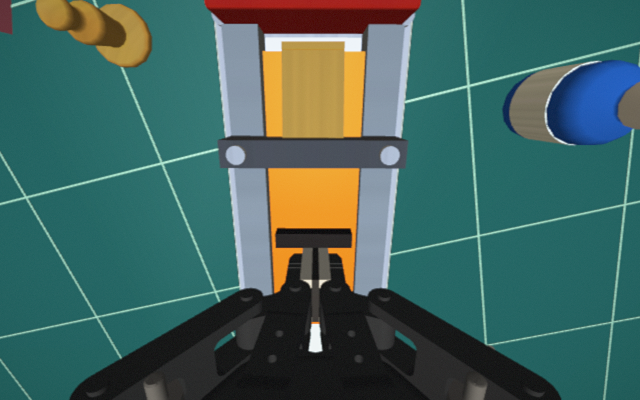

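The wrist view shows the finger now bearing on the ridge's rear face (v≈248). The nose is at v≈51 and the stop's foot at v≈37, so about 6 mm remain.

send_rows([
  [[0.006,0,0,0],[0.012,0,0,0],[0.018,0,0,0],[0.024,0,0,0]],
])

```text
time: 8.55
ee_pos: [0.5377, 0.0801, 0.0325]
ee_rot: [2.467, 1.94, -0.003]
contact_force: [-1.1, -3.8, 9.1]
finger_gap: -0.005
grip_force: 6.1
```

send_rows([
  [[0.005,0,0,0],[0.01,0,0,0],[0.01,0,0,0]],
])

```text
time: 8.93
ee_pos: [0.5384, 0.0831, 0.0325]
ee_rot: [2.467, 1.941, -0.002]
contact_force: [-1.9, -3.6, 8.9]
finger_gap: 0.002
grip_force: 6.0
```

send_rows([
  [[0.004,0,0,0],[0.008,0,0,0],[0.012,0,0,0],[0.012,0,0,0]],
])

```text
time: 9.43
ee_pos: [0.5386, 0.0841, 0.0325]
ee_rot: [2.467, 1.938, -0.007]
contact_force: [-1.2, -5.9, 10.0]
finger_gap: 0.0
grip_force: 6.5
```

```bash
python3 -c "
from h import *
look('pics/w5.png')"
```

```text
t 9.43 p [0.5386 0.0841 0.0325] F [-1.2 -5.9 10. ] q [-0.13  0.91 -0.2   1.93  0.48  0.35 -0.95] gap 0.0
x head 76.32 z [-0.001 -0.006 -1.   ]
orange [ 45  25  32  35 761] along 150.5 163.9
orange [ 76  29  33  41 820] along 146.4 162.3
orange [ 103   29   50   59 1397] along 138.8 162.3
orange [ 262   51  104  110 7146] along 104.9 153.8
orange [ 269  192   89  101 4650] along 27.1 88.2
tool along 49.6 F along -6.1
```

View pics/w5.png

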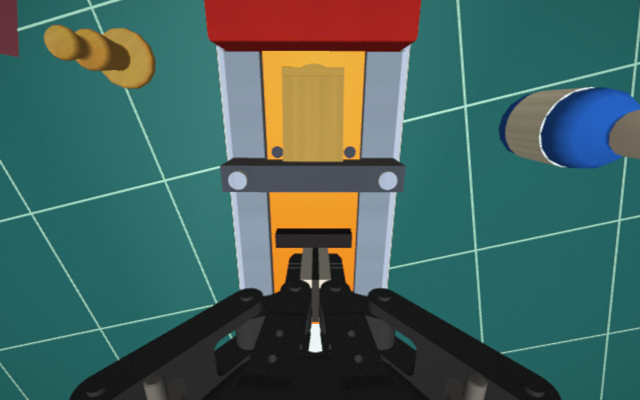

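The wrist view shows no white left between the nose and the red stop (edge at v≈51), and the advance is stalling. I'll push a bit more to confirm it is firm.

send_rows([
  [[0.006,0,0,0],[0.012,0,0,0],[0.018,0,0,0],[0.024,0,0,0],[0.024,0,0,0]],
])

```text
time: 10.1
ee_pos: [0.5385, 0.0842, 0.0323]
ee_rot: [2.467, 1.931, -0.02]
contact_force: [-1.8, -14.2, 12.8]
finger_gap: -0.001
grip_force: 10.3
```

Firmly home: 14 N forward with no motion. I'll unload the over-push without dragging the carrier back, then lift straight off.

send_rows([
  [[-0.008,0,0,0],[-0.016,0,0,0],[-0.022,0,0,0],[-0.022,0,0,0]],
])

```text
time: 10.6
ee_pos: [0.5386, 0.0842, 0.0323]
ee_rot: [2.467, 1.938, -0.008]
contact_force: [-1.6, -7.3, 8.2]
finger_gap: 0.003
grip_force: 7.6
```

send_rows([
  [[-0.006,0,-0.01,0],[-0.01,0,-0.03,0],[-0.012,0,-0.06,0],[-0.012,0,-0.1,0],[-0.012,0,-0.2,0],[-0.012,0,-0.35,0],[-0.012,0,-0.5,0],[-0.012,0,-0.5,0]],
])

```text
time: 11.6
ee_pos: [0.5405, 0.0875, 0.1599]
ee_rot: [2.465, 1.944, 0.012]
contact_force: [0.4, -0.1, -0.6]
finger_gap: -0.001
grip_force: 0.0
```

Run:
```python
from h import *
look('pics/w6.png')
```

```text
t 11.6 p [0.5405 0.0875 0.1599] F [ 0.4 -0.1 -0.6] q [-0.03  0.7  -0.35  1.87  0.38  0.62 -0.85] gap -0.0
x head 76.53 z [ 0.007  0.003 -1.   ]
orange [184  71  39  31 715] along 140.1 164.7
orange [ 286   84   54   58 1895] along 105.3 154.6
orange [ 288  157   49   84 3599] along 4.0 90.5
tool along 53.3 F along 0.0
```

View pics/w6.png

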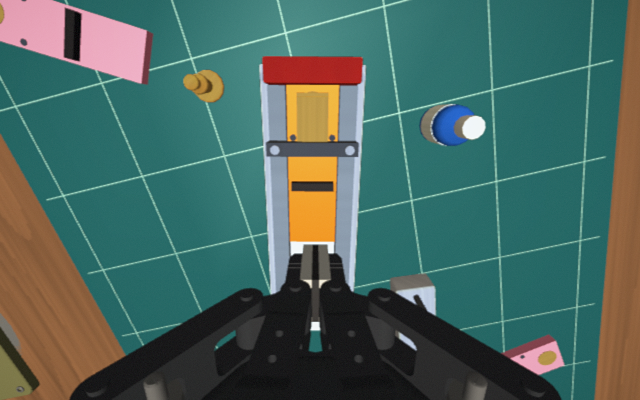

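The view shows the nose flush under the red stop at (313,84), with no white gap. The bar holds the carrier down, the bottle, stand and figure look undisturbed, and the arm is clear.

```bash
python3 -c "
from cell import job
print(job.finish_job())"
```

```text
the job is handed in; nothing more can be done
None
```

I pressed the carrier down, slid it under the bar and leaf spring until it was firm against the red end stop, then lifted the fingers clear and handed the job in at about 12 s. The paint bottle, drill-bit stand and brass figure weren't touched.

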